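# Clamp a freshly glued notepad in the spine clamp

### The arm

A 6-joint arm with a two-finger parallel gripper is mounted at the origin on the work surface; the furniture and walls round the work are solid. World frame = base frame: x ahead of the robot, y to its left, z up, the work surface at z = 0. Lengths are in mm, angles in rad, forces in N, time in s.
With the tool pointing down it reaches from about 275 to 1000 mm from the base axis. Payload 8.4 kg.
Tool frame: the origin (TCP) lies at the very end of the fingers, on their centre line; the grasp point (between the pads) lies 19 mm behind it; z points along the fingers, x is the direction in which the jaws open and shut, and the axes are right-handed (so a half turn about z gives the same grasp; the last joint's range is limited). The gripper opens to 85 mm and grips with 20 to 120 N. Pads are 22 mm wide; open, the fingers measure 114 mm over their backs; the gripper's body (76 mm by 85 mm) begins 54 mm behind the grasp point. The pads swing forward as they close: fully open they stand 13 mm farther back than shut.
Start: joints at [1.309, 0.353, 1.633, -0, 1.155, -0.002], TCP at [160.553, 604.029, 231.281] pointing down, gripper open.
Joint ranges: [-2.63, 2.63], [-0.92, 2.1], [0.06, 2.66], [-1.3, 4.44], [0, 2.69], [-3.02, 3.02]. Speed limits (rad/s): [2.22, 2.22, 2.79, 3.14, 3.14, 3.14].

### API

Orientations are given as [roll, pitch, yaw] about the fixed x, y, z axes, in that order (R = Rz(yaw) Ry(pitch) Rx(roll)).
In Python, from rig import r gives the robot as it stands.
- The arm moves only by the tool arm_command, never from a script. Its argument "targets" is a list of rows, each a list of 6 numbers: the shift along the tool's x, y, z in m, then the turn, a rotation vector about the tool's x, y, z in rad. A call has 1 to 20 rows; each row shifts and turns the commanded pose from where the row before left it, along the tool's axes as they then stand; what a row does not reach is not made up. A row lasts 1/12 s, in which the tool goes at most 41.7 mm and 7.16 degrees, less where a joint would pass 70% of its speed; a pose out of reach is approached as far as the arm can. A call is refused whole if a number of a shift passes 0.0417 or a number of a turn 0.125, either way. A call with a gripper value outside its range is refused whole. "fingers" is the finger opening in m, from 0 to 0.0854, set as the call begins (left out, the last holds). The fingers move at their own pace and stop on an object; "squeeze" is the grip in N (left out, the last holds). Time passes only in rows, so rows that do not move let the fingers close. It gives the time, the measured TCP pose, the force and the opening at its end, in the units of the state.
- r.sense(): the state, without advancing time (a new reading comes with each control period).
- r.grab_frame(name): name is "scene" or "top" or "wrist"; returns a dict with "image" (420x560x3 uint8, blue, green, red), "fx", "fy", "cx", "cy" (pixels), "k1" (the pictures are not rectified: a ray, as slopes to the right and down, at radius r is drawn at 1 + k1 r^2 times it, then the intrinsics apply), "xyz" and "orientation" of the camera in the world. Camera axes: x right, y down, z forward; pixel columns grow to the right and rows downward; lengths in mm; the calibration is good to about 2 mm. A picture is of the moment at which its call begins. There is no depth.
- r.sign_off(): hands the job in, once; it reports no verdict.
The state is a dict: "clock": time; "qpos": joint angles; "qvel": joint speeds; "joint_efforts": joint torques, N m; "eef_pos": TCP position; "tcp_rot": TCP orientation; "contact_force": force on the tool from outside, world axes, zero at the start; "wrist_torque": the same for the moment, N m; "opening": opening from 0.0 (shut) to 1.0 (fully open).
Only numpy, scipy, OpenCV 4.12 (cv2) and the standard library are available. Lean on these libraries where they do the work, as an engineer would, in place of code of your own. Each camera call takes 0.05 s, during which the arm holds its last target.

### The job

With a fingertip, push the notepad lying on the bed of the spine clamp in until its glued head edge sits flush and square against the back fence. Then tighten the clamp by pushing a spoke of the star handle round, clockwise seen from above, until the bar bears firmly on the pad, and let go. Only push: the pad must not be lifted or tipped, and the loose things beside the clamp stay where they are.

Things in the scene. Friction and masses are not known exactly. Their poses are not given: they have to be found in the camera images.
- spine_clamp: Bench spine clamp, fixed: plywood bed with a steel back fence, two pillars and a grey bridge holding a vertical screw. Origin on the table under the screw axis; x points from the open side to the fence, z up. Bed x -126 to 52, y +-103, top z 18 mm. Fence face x = 22, y +-61, top z 52. Pillars 16 mm thick at x = 0, y = +-82. Bridge x +-20, y +-103, z 100 to 134; cap nuts on the pillars to z 148.
- clamp_bar: Rubber-faced aluminium bar that the screw lowers onto the pad; it slides up and down on the pillars without turning. Origin in the middle of its underside, on the screw axis; pressing face 26 mm (x) by 108 mm (y). Fully up its underside is 57 mm above the table.
- star_handle (a joint): Handle angle, rad. 0 = fully up; grows turning clockwise seen from above, which lowers bar and handle 2.39 mm per rad. Starts at 0 to 2.5. The bar meets the pad at about 5.9 and bears firmly from about 6.3 on, also when let go; end stop 7.6. Stiff screw: 0.15 N m (3 N at 50 mm) turns it, it stays where it is left; disc springs on the bar let the push rise to about 6 N at 6.6.
- handle_hub (a point): Centre of the star handle's hub, on the screw axis at the mid height of the spokes (180 mm above the table when fully up). The steel hub is 34 mm across and ends 13 mm above this point.
- spoke_a (a point): Point on the middle line of one of three equal spokes, 50 mm out from the hub centre. Spokes: level steel rods 10 mm thick, 120 degrees apart, ending 75 mm from the axis, the last 22 mm in black 15 mm caps. Under them is free space down to the bridge, its top 46 mm (handle up) to 31 mm (clamped) below their middle line.
- notepad: The notepad to be clamped, loose on the bed between the pillars: 150 mm long (x), 105 mm wide (y), 25 mm thick, about 0.28 kg, white paper on grey board with a dark glue strip along the head edge, which points to the fence. Origin in the middle of its underside, x points to the head. Starts 15 to 35 mm out from the fence, up to 4 degrees askew; slides with about 1 N.
- pad_head (a point): Middle of the notepad's glued head edge face, half-way up (12.5 mm above its underside).
- pad_front (a point): Middle of the notepad's front edge face (opposite the head), half-way up; the edge that is pushed.
- fence_mid (a point): Middle of the fence face at the pad's mid height: where pad_head comes to lie (sideways place is free).
- paste_brush: Loose bystander: flat paste brush with wooden handle, 190 x 48 x 14 mm, lying left of the clamp. Origin under its middle.
- cork_block: Loose bystander: cork sanding block 60 x 100 x 34 mm right of the clamp. Origin under its middle.
- pin_tin: Loose bystander: round tin, 60 mm across, 32 mm high, right of the clamp. Origin under its middle.
- finished_pads: Loose bystander: stack of three finished notepads, 150 x 105 x 75 mm, farther left. Origin under its middle.
Mind the look-alikes: they are no part of the job. What is shaped like the notepad but purple is not meant.

How it is judged (in metres and radians):
On the way, in this order (a step that is already met when the one before it is completed fails the run):
1. the pad's head is flush against the back fence, the bar not yet on it (x of pad_head in the frame of spine_clamp above 0.019 m and angle between the x axis of notepad and the x axis of spine_clamp, either way round below 0.035 rad and contact force between clamp_bar and notepad below 1 N), for 0.2 s.
2. the handle has been turned until the bar presses on the pad (contact force between clamp_bar and notepad above 12 N), for 0.2 s.
At the end, for the whole second after the job is handed in: The pad's head edge is within 3 mm of the fence face and square to it within 2 degrees, at rest on the bed, and the bar presses on it with more than 12 N with the handle let go (contact force between clamp_bar and notepad above 12 N and x of pad_head in the frame of spine_clamp above 0.019 m and angle between the x axis of notepad and the x axis of spine_clamp, either way round below 0.035 rad and linear speed of notepad below 0.01 m/s); the robot touches nothing.
It fails at once if the pad is lifted off the bed or tipped (height (world z) of notepad above 0.028 m or angle between notepad's own z axis and vertical above 0.12 rad).
It fails at once if a bystander is moved more than 25 mm (distance of any of paste_brush, cork_block, pin_tin, finished_pads from where it was at the start of the episode above 0.025 m).
It also fails if it takes over 61 s, if anything falls off the work surface, if the arm or the gripper's body presses on something with over 40 N, if the wrist force passes 120 N, or if a joint passes its speed limit or range.

## Working session

There is one attempt and no reset: what is moved stays moved. The work goes in short steps, Python scripts to look and compute and a tool call to move; the robot and the scene stay as the last step left them, time stands still between calls to the robot, and variables do not carry over. Pictures are saved under pics/ and viewed, and the job is handed in when it is done.

Besides the shell and the picture viewer there is one more tool, called after ">>>" as a command line: name --pt "numbers of a row" for each row, then --argument value for the rest. arm_command: Moves the arm, as the interface text tells. Its arguments: {"type":"object","properties":{"targets":{"type":"array"},"fingers":{"type":"number"},"squeeze":{"type":"number"}},"required":["targets"]}

```bash
ls; mkdir -p pics
python3 - <<'E'
from rig import r
import cv2
print(r.sense())
for n in ("scene","top","wrist"):
    f=r.grab_frame(n); cv2.imwrite(f"pics/{n}0.png",f["image"]); print(n,{k:v for k,v in f.items() if k!="image"})
E
```

```text
pics
{'clock': 0.0, 'qpos': array([ 1.30858426e+00,  3.53648054e-01,  1.63413602e+00,  1.00689196e-05,
        1.15517140e+00, -2.39545897e-03]), 'qvel': array([ 0.00165281, -0.0008971 ,  0.00150283,  0.00040819, -0.00213021,
       -0.00133492]), 'joint_efforts': array([ 4.32937741e-04, -6.05246902e+01, -3.42071164e+01,  1.17306822e-04,
        9.28144902e-03, -5.56058495e-06]), 'eef_pos': array([160.43759576, 603.57321046, 230.56091915]), 'tcp_rot': array([-3.14158018e+00,  1.36279887e-03,  1.31097565e+00]), 'contact_force': array([-0.82243208,  0.68585205,  0.79680032]), 'wrist_torque': array([ 0.01197091,  0.07298404, -0.00969634]), 'opening': 1.0050927919695045}
scene {'fx': 457.41837941638744, 'fy': 457.41837941638744, 'cx': 285.37038732114365, 'cy': 215.87170130083157, 'k1': -0.10073303129999953, 'xyz': array([-392.80232112, -761.4458975 ,  681.5979189 ]), 'orientation': array([-1.99970665,  0.01886842, -0.81501468])}
top {'fx': 452.0770760342731, 'fy': 452.0770760342731, 'cx': 279.82286575345927, 'cy': 211.6000250797158, 'k1': -0.10718301221483567, 'xyz': array([ 274.03991417,   84.70745205, 1156.91691533]), 'orientation': array([-2.90730772e+00,  1.52631212e-03, -1.48420363e+00])}
wrist {'fx': 366.40128856760305, 'fy': 366.40128856760305, 'cx': 280.92371961332964, 'cy': 204.64933169780062, 'k1': -0.019850188162691754, 'xyz': array([ 86.55393628, 624.34184606, 373.74796578]), 'orientation': array([2.83849177e+00, 1.43174206e-03, 1.31102941e+00])}
```

View pics/scene0.png

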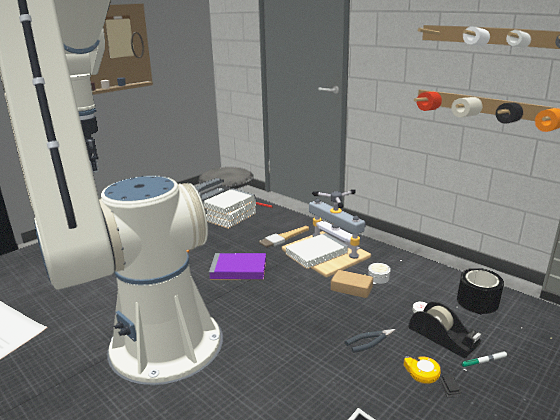

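View pics/top0.png

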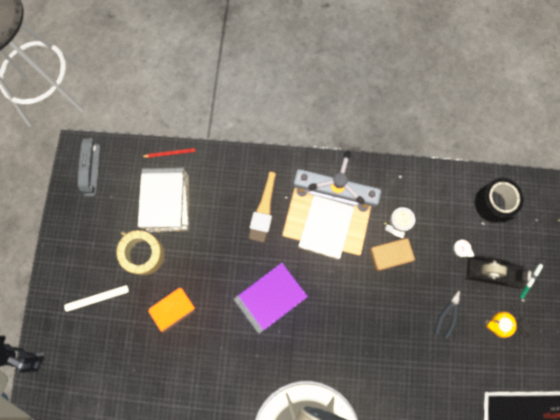

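View pics/wrist0.png

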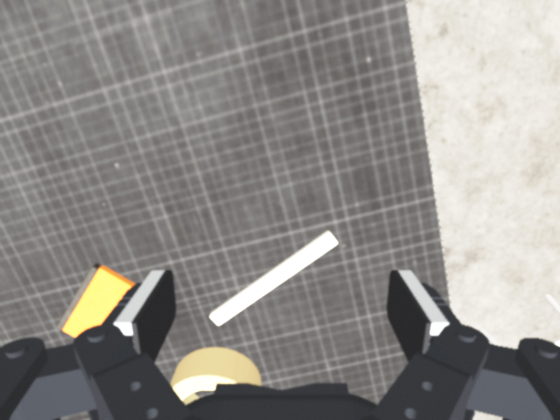

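Run:
```python
import cv2
t=cv2.imread("pics/top0.png")[140:270,260:430]; s=cv2.imread("pics/scene0.png")[180:300,250:400]
cv2.imwrite("pics/topc.png",cv2.resize(t,None,fx=4.6,fy=4.6,interpolation=cv2.INTER_CUBIC))
cv2.imwrite("pics/scenec.png",cv2.resize(s,None,fx=5,fy=5,interpolation=cv2.INTER_CUBIC))
```

```text
(no output)
```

View pics/topc.png

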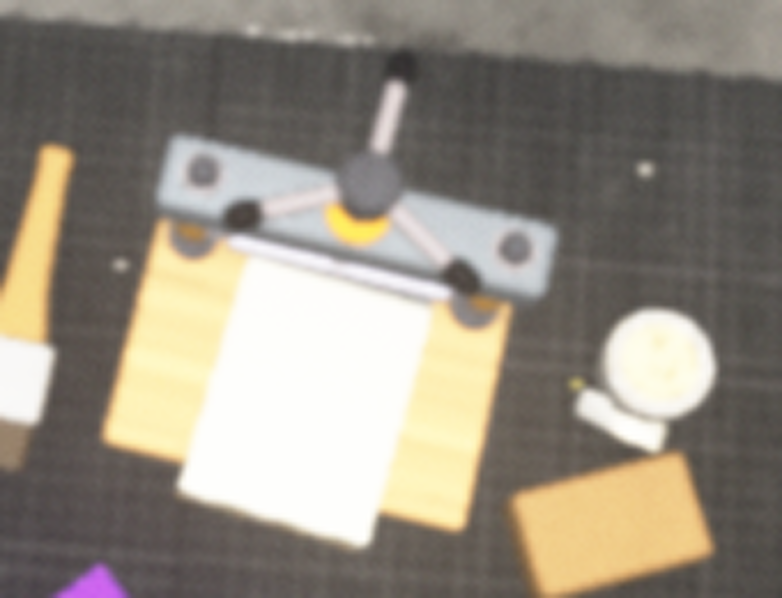

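View pics/scenec.png

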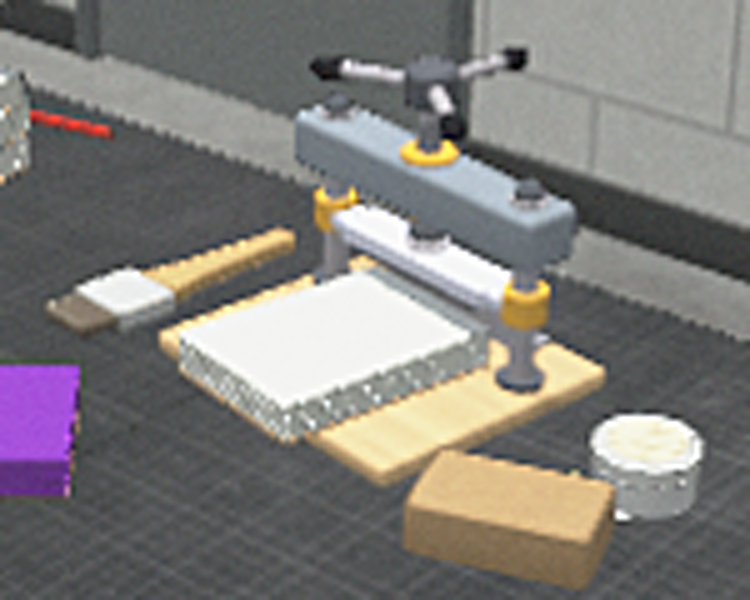

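The white pad on the bed (top ≈ 322,225) fits. The purple one (270,297) and the stack (163,198) are look-alikes or bystanders, and the crop confirms this. Next I fit the poses.

```bash
cat > h.py <<'E'
import numpy as np
from scipy.spatial.transform import Rotation as R
from scipy.optimize import least_squares
def proj(f,P):
    P=np.atleast_2d(P).astype(float)
    p=R.from_euler('xyz',f["orientation"]).inv().apply(P-f["xyz"])
    s=p[:,:2]/p[:,2:]; r2=(s**2).sum(1,keepdims=True); s=s*(1+f["k1"]*r2)
    return s*[f["fx"],f["fy"]]+[f["cx"],f["cy"]]
def T(q,P): # q x,y,yaw
    P=np.atleast_2d(P).astype(float); c,s=np.cos(q[2]),np.sin(q[2])
    return np.c_[q[0]+c*P[:,0]-s*P[:,1], q[1]+s*P[:,0]+c*P[:,1], P[:,2]]
def inv(q,P):
    c,s=np.cos(q[2]),np.sin(q[2]); d=np.atleast_2d(P)[:,:2]-q[:2]
    return np.c_[c*d[:,0]+s*d[:,1], -s*d[:,0]+c*d[:,1]]
E
cat > fit.py <<'E'
from h import *; from rig import r; import cv2
ft=r.grab_frame("top"); fs=r.grab_frame("scene")
tc=lambda u,v:np.array([260+(u+.5)/4.6-.5,140+(v+.5)/4.6-.5]); sc=lambda u,v:np.array([250+(u+.5)/5-.5,180+(v+.5)/5-.5])
C=[(ft,(-126,103,18),tc(103,438)),(ft,(-126,-103,18),tc(465,530)),(ft,(0,82,148),tc(204,166)),(ft,(0,-82,148),tc(516,243)),
(ft,(20,103,134),tc(172,134)),(ft,(20,-103,134),tc(560,226)),(ft,(-20,103,134),tc(156,207)),(ft,(-20,-103,134),tc(547,299)),
(fs,(0,82,148),sc(340,98)),(fs,(0,-82,148),sc(529,184)),(fs,(52,-103,18),sc(607,373)),(fs,(-126,-103,18),sc(382,473))]
def fit(C,x0,w=1):
    fn=lambda q:np.concatenate([(proj(f,T(q,p))[0]-uv) for f,p,uv in C])
    s=least_squares(fn,x0,loss="soft_l1",x_scale=[10,10,.1]); print(s.x.round(3)); print(fn(s.x).reshape(-1,2).round(1).tolist()); return s.x
q=fit(C,[600,0,0.])
D=[(ft,(-75,52.5,43),tc(180,488)),(ft,(-75,-52.5,43),tc(368,546)),(fs,(-75,52.5,43),sc(180,346)),(fs,(-75,-52.5,43),sc(286,408)),(fs,(75,-52.5,43),sc(488,335))]
p=fit(D,[q[0]-70,q[1],q[2]])
print("pad in clamp",inv(q,p).round(1), np.degrees(p[2]-q[2]), "head",inv(q,T(p,(75,0,30))),"front",T(p,(-75,0,30)))
hub=lambda z:T(q,(0,0,z))
for z in (160,165,170,175,180): print(z,proj(ft,T(q,(0,0,z+13)))[0],proj(fs,T(q,(0,0,z)))[0], "obs",tc(370,178),sc(431,80))
# handle angle and height
obs=[(ft,tc(402,66)),(ft,tc(240,215)),(ft,tc(462,275)),(fs,sc(325,68)),(fs,sc(453,123)),(fs,sc(517,57))]
def fh(a):
    P=[T(q,(68*np.cos(a[0]+k*2*np.pi/3),68*np.sin(a[0]+k*2*np.pi/3),a[1]*100)) for k in range(3)]
    o=[]
    idx=[0,1,2]+[1,2,0]
    return np.concatenate([proj(f,P[i])[0]-uv for (f,uv),i in zip(obs,idx)])
s=least_squares(fh,[0,1.75],loss="soft_l1");print("handle ang in clamp deg",np.degrees(s.x[0]),s.x[1]*100,fh(s.x).reshape(-1,2).round(1).tolist())
E
python3 fit.py
```

```text
[ 5.90238e+02 -2.27400e+01 -1.63000e-01]
[[-0.1, 0.7], [-0.3, 0.2], [-0.0, 0.5], [0.6, 0.5], [0.1, -0.6], [0.1, -0.0], [-0.5, -0.9], [-0.3, -0.0], [-0.4, -0.3], [0.4, -0.2], [0.4, -0.3], [0.3, 0.2]]
[ 5.17295e+02 -1.24090e+01 -2.11000e-01]
[[0.1, 0.4], [-0.2, -0.0], [-0.4, -1.6], [0.1, 0.6], [0.7, -0.3]]
pad in clamp [[-73.7  -1.6]] -2.783435277157048 head [[ 1.2584213  -5.25365364]] front [[443.96100111   3.30971586  30.        ]]
160 [339.45365182 181.3209446 ] [335.78345316 203.37677632] obs [340.04347826 178.30434783] [335.8 195.6]
165 [339.73146045 180.66642847] [335.82888468 201.7901536 ] obs [340.04347826 178.30434783] [335.8 195.6]
170 [340.01186839 180.00572801] [335.87433323 200.1986549 ] obs [340.04347826 178.30434783] [335.8 195.6]
175 [340.29491178 179.33875627] [335.91979794 198.60226949] obs [340.04347826 178.30434783] [335.8 195.6]
180 [340.58062747 178.66542469] [335.96527795 197.0009867 ] obs [340.04347826 178.30434783] [335.8 195.6]
handle ang in clamp deg -2.3954989623816276 182.9103430025426 [[0.5, -1.0], [-0.9, 0.3], [1.5, 1.8], [-0.5, -0.5], [0.4, 1.1], [0.4, -0.2]]
```

```bash
cat > st.py <<'E'
from h import *; from rig import r
q=np.array([590.238,-22.74,-.163])
s=r.sense(); p=s["eef_pos"]
c=inv(q,p[None])[0]; print("t",round(s["clock"],2),"clamp x,y,z",c.round(1),p[2].round(1),"rot",s["tcp_rot"].round(4),"yaw err",round(s["tcp_rot"][2]-(np.pi/2+q[2]),4),"F clamp",(R.from_euler('z',-q[2]).apply(s["contact_force"])).round(1),"op",s["opening"].round(2))
E
python3 st.py; python3 -c "
from h import *
q=[590.238,-22.74,-.163];print(inv(q,T([517.295,-12.409,-.211],(-75,0,0))))"
```

```text
[[-148.56625495    1.9555499 ]]Traceback (most recent call last):
  File "st.py", line 4, in <module>
    c=inv(q,p[None])[0]; print("t",round(s["clock"],2),"clamp x,y,z",c.round(1),p[2].round(1),"rot",s["tcp_rot"].round(4),"yaw err",round(s["tcp_rot"][2]-(np.pi/2+q[2]),4),"F clamp",(R.from_euler('z',-q[2]).apply(s["contact_force"])).round(1),"op",s["opening"].round(2))
                                                                                                                                                                                                                                                        ^^^^^^^^^^^^^^^^^^
AttributeError: 'float' object has no attribute 'round'
```

```bash
sed -i 's/s\["opening"\].round(2)/round(float(s["opening"]),2)/' st.py; python3 st.py
```

```text
t 0.25 clamp x,y,z [-525.7  548.5] 230.9 rot [-3.1416e+00  7.0000e-04  1.3110e+00] yaw err -0.0968 F clamp [-0.9 -1.   0.1] op 1.0
```

>>> arm_command --pt "0 0 0 0 0 -0.097" --pt "-0.034 0.0207 0 0 0 0" --pt "-0.034 0.0207 0 0 0 0" --pt "-0.034 0.0207 0 0 0 0" --pt "-0.034 0.0207 0 0 0 0" --pt "-0.034 0.0207 0 0 0 0" --pt "-0.034 0.0207 0 0 0 0" --pt "-0.034 0.0207 0 0 0 0" --pt "-0.034 0.0207 0 0 0 0" --pt "-0.034 0.0207 0 0 0 0" --pt "-0.034 0.0207 0 0 0 0" --pt "-0.034 0.0207 0 0 0 0" --pt "-0.034 0.0207 0 0 0 0" --pt "-0.034 0.0207 0 0 0 0" --pt "-0.034 0.0207 0 0 0 0" --pt "-0.034 0.0207 0 0 0 0" --pt "-0.034 0.0207 0 0 0 0" --pt "0 0 0 0 0 0" --pt "0 0 0 0 0 0" --fingers 0.045

```text
clock: 1.83
eef_pos: [399.6, 11.6, 231.3]
tcp_rot: [3.142, -0.0, 1.403]
contact_force: [-0.2, 0.9, 0.4]
opening: 0.525
```

```bash
python3 st.py
```

```text
t 1.83 clamp x,y,z [-193.7    3. ] 231.3 rot [ 3.1415 -0.      1.4029] yaw err -0.0049 F clamp [-0.3  0.8  0.4] op 0.53
```

Run:
```python
from h import *; from rig import r; import cv2
f=r.grab_frame("top"); q=[590.238,-22.74,-.163]; im=f["image"]
P=[(-193.7+a,3+b,22) for a,b in((-11,-40),(-11,40),(11,40),(11,-40))]
u=proj(f,T(q,P)); print(u.round(0).tolist())
cv2.polylines(im,[u.round().astype(int)],True,(0,0,255))
cv2.imwrite("pics/t1.png",cv2.resize(im[130:330,200:460],None,fx=3,fy=3))
cv2.imwrite("pics/w1.png",r.grab_frame("wrist")["image"])
```

```text
[[328.0, 279.0], [297.0, 271.0], [299.0, 262.0], [330.0, 270.0]]
```

View pics/t1.png

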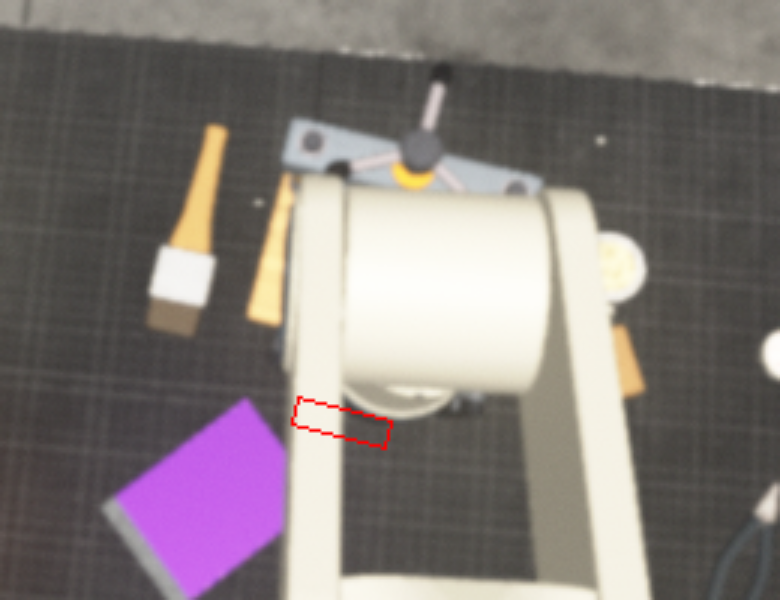

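View pics/w1.png

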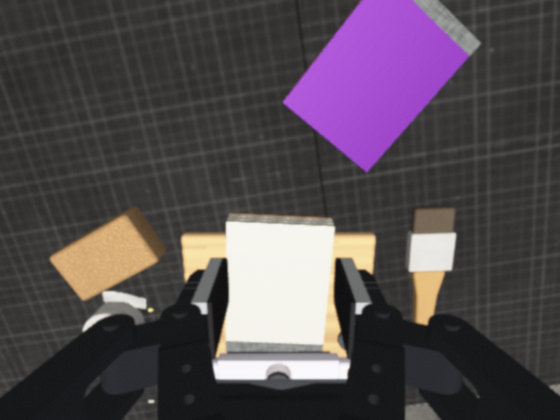

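Wrist view: the pad's front edge runs (227,217)–(333,220), its grey head strip is near the fence at row 347, and the purple corner at (366,170) is clear of the descent.

>>> arm_command --pt "-0.002 0 0.03 0 0 -0.005" --pt "0 0 0.03 0 0 0" --pt "0 0 0.03 0 0 0" --pt "0 0 0.03 0 0 0" --pt "0 0 0.03 0 0 0" --pt "0 0 0.03 0 0 0" --pt "0 0 0.027 0 0 0" --pt "0 0 0 0 0 0" --pt "0 0 0 0 0 0"

```text
clock: 2.68
eef_pos: [397.4, 12.8, 23.7]
tcp_rot: [-3.138, 0.001, 1.415]
contact_force: [0.7, 0.8, 0.5]
opening: 0.527
```

```bash
python3 st.py
python3 - <<'E'
from rig import r; import cv2
cv2.imwrite("pics/w2.png",r.grab_frame("wrist")["image"])
i=r.grab_frame("scene")["image"][180:300,230:400]
cv2.imwrite("pics/s2.png",cv2.resize(i,None,fx=4.5,fy=4.5,interpolation=cv2.INTER_CUBIC))
E
```

```text
t 2.68 clamp x,y,z [-196.     3.8] 23.7 rot [-3.1378e+00  6.0000e-04  1.4155e+00] yaw err 0.0077 F clamp [0.6 0.9 0.5] op 0.53
```

View pics/w2.png

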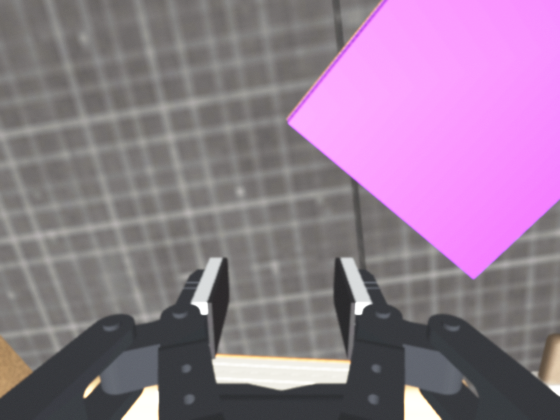

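View pics/s2.png

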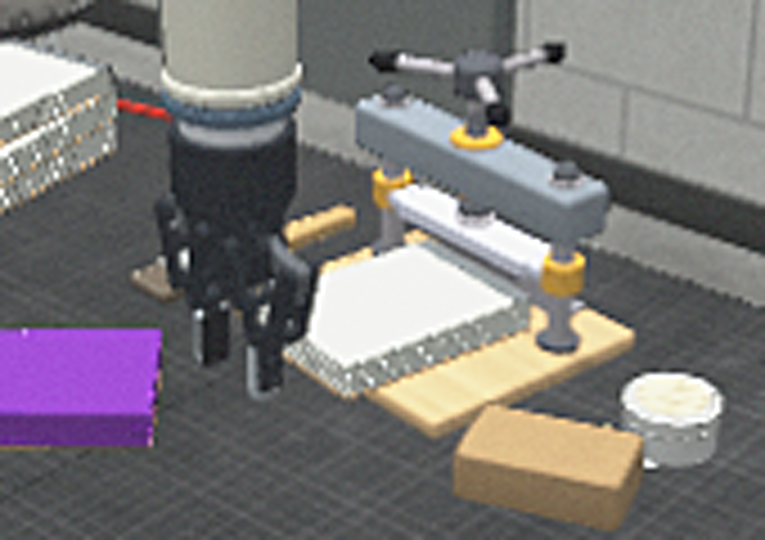

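>>> arm_command --pt "-0.003 0.01 0 0 0 0" --pt "0 0.01 0 0 0 0" --pt "0 0.008 0 0 0 0" --pt "0 0.004 0 0 0 0" --pt "0 0.004 0 0 0 0" --pt "0 0.003 0 0 0 0" --pt "0 0.003 0 0 0 0" --pt "0 0.003 0 0 0 0" --pt "0 0.003 0 0 0 0" --pt "0 0.003 0 0 0 0" --pt "0 0 0 0 0 0" --pt "0 0 0 0 0 0"

```text
clock: 3.78
eef_pos: [449.1, 0.6, 24.3]
tcp_rot: [3.141, -0.0, 1.413]
contact_force: [1.3, -0.4, -0.5]
opening: 0.528
```

```bash
python3 st.py
```

```text
t 3.78 clamp x,y,z [-1.431e+02  1.000e-01] 24.3 rot [ 3.1412e+00 -1.0000e-04  1.4130e+00] yaw err 0.0052 F clamp [ 1.3 -0.2 -0.5] op 0.53
```

>>> arm_command --pt "0 0.002 0 0 0 0.004" --pt "0 0.002 0 0 0 0" --pt "0 0 0 0 0 0" --pt "0 0 0 0 0 0"

```text
clock: 4.12
eef_pos: [452.9, -0.1, 24.3]
tcp_rot: [3.141, -0.0, 1.409]
contact_force: [0.1, -0.3, 0.5]
opening: 0.528
```

```bash
python3 st.py
python3 - <<'E'
from rig import r; import cv2
i=r.grab_frame("scene")["image"][180:300,230:400]
cv2.imwrite("pics/s3.png",cv2.resize(i,None,fx=4.5,fy=4.5,interpolation=cv2.INTER_CUBIC))
E
```

```text
t 4.12 clamp x,y,z [-1.391e+02  1.000e-01] 24.3 rot [ 3.1412 -0.      1.409 ] yaw err 0.0012 F clamp [ 0.1 -0.3  0.5] op 0.53
```

View pics/s3.png

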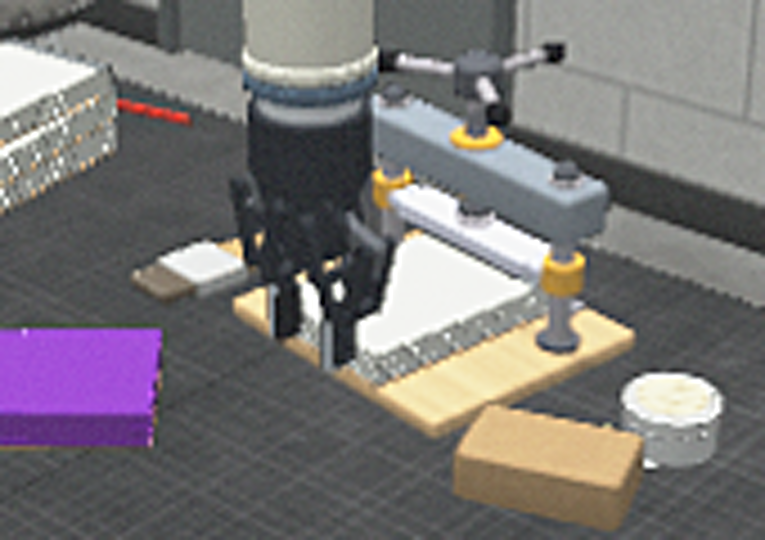

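>>> arm_command --pt "0 0.001 0 0 0 0" --pt "0 0.001 0 0 0 0" --pt "0 0 0 0 0 0"

```text
clock: 4.42
eef_pos: [453.0, -0.3, 24.0]
tcp_rot: [-3.138, 0.0, 1.409]
contact_force: [-4.3, 0.6, 2.5]
opening: 0.524
```

>>> arm_command --pt "0 0.001 0 0 0 0" --pt "0 0 0 0 0 0"

```text
clock: 4.58
eef_pos: [452.9, -0.4, 23.8]
tcp_rot: [-3.136, 0.001, 1.409]
contact_force: [-6.9, 1.9, 3.5]
opening: 0.526
```

>>> arm_command --pt "0 0.001 0 0 0 0" --pt "0 0 0 0 0 0"

```text
clock: 4.75
eef_pos: [453.0, -0.5, 23.6]
tcp_rot: [-3.135, 0.001, 1.409]
contact_force: [-9.7, 2.3, 5.4]
opening: 0.529
```

The force is rising while the TCP stands still at clamp x = -139, as predicted for flush. I'll back off and check.

>>> arm_command --pt "0 -0.004 0 0 0 0" --pt "0 -0.006 0 0 0 0" --pt "0 -0.02 0 0 0 0" --pt "0 -0.02 0 0 0 0" --pt "0 0 -0.04 0 0 0" --pt "0 0 -0.04 0 0 0" --pt "0 0 -0.04 0 0 0" --pt "0 0 -0.04 0 0 0" --pt "0 0 -0.04 0 0 0" --pt "0 -0.02 -0.02 0 0 0" --pt "0 0 0 0 0 0" --fingers 0.0

```text
clock: 5.67
eef_pos: [388.0, 10.8, 248.7]
tcp_rot: [3.134, -0.001, 1.409]
contact_force: [1.5, 0.4, -0.0]
opening: 0.002
```

```bash
python3 st.py
python3 - <<'E'
from rig import r; import cv2
i=r.grab_frame("scene")["image"][180:300,230:400]
cv2.imwrite("pics/s4.png",cv2.resize(i,None,fx=4.5,fy=4.5,interpolation=cv2.INTER_CUBIC))
f=r.grab_frame("wrist"); cv2.imwrite("pics/w4.png",f["image"])
E
```

```text
t 5.67 clamp x,y,z [-205.     0.3] 248.7 rot [ 3.1344e+00 -1.4000e-03  1.4089e+00] yaw err 0.0011 F clamp [ 1.4  0.7 -0. ] op 0.0
```

View pics/s4.png

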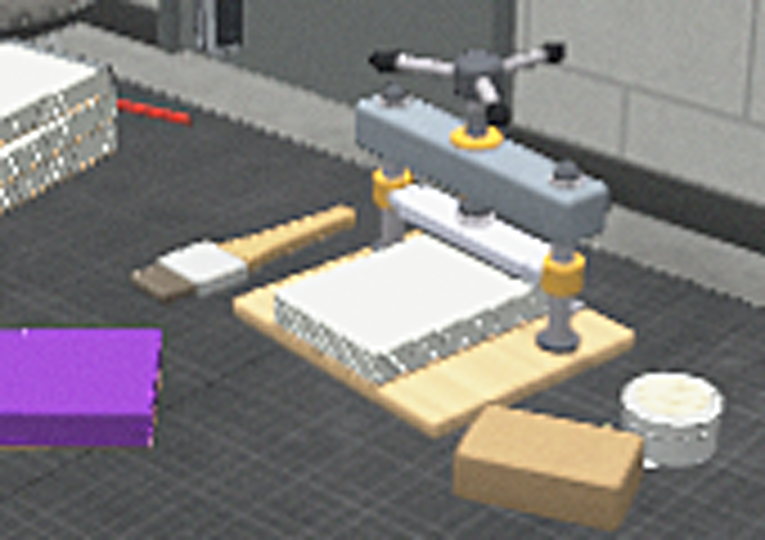

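View pics/w4.png

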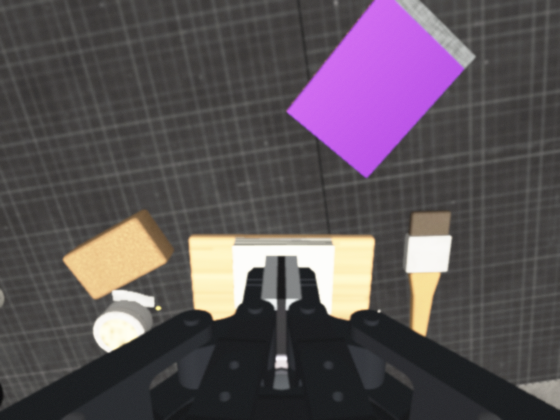

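>>> arm_command --pt "0.0015 0.036 0 0 0 0" --pt "0 0.036 0 0 0 0" --pt "0 0.036 0 0 0 0" --pt "0 0.037 0 0 0 0" --pt "0 0 0.03 0 0 0" --pt "0 0 0.03 0 0 0" --pt "0 0 0.034 0 0 0" --pt "0 0 0 0 0 0" --pt "0 0 0 0 0 0"

```text
clock: 6.52
eef_pos: [529.1, -11.3, 147.7]
tcp_rot: [-3.136, 0.001, 1.409]
contact_force: [0.3, 0.3, 0.1]
opening: 0.002
```

```bash
python3 st.py
python3 - <<'E'
from rig import r; import cv2
i=r.grab_frame("scene")["image"][150:270,250:420]
cv2.imwrite("pics/s5.png",cv2.resize(i,None,fx=4.5,fy=4.5,interpolation=cv2.INTER_CUBIC))
f=r.grab_frame("wrist"); cv2.imwrite("pics/w5.png",f["image"])
E
python3 - <<'E'
import numpy as np
a=np.radians(178-8*np.arange(0,56)); P=60*np.c_[np.sin(a),np.cos(a)]/1000
d=np.diff(P,axis=0).round(4)
for k in range(0,55,15): print([[*x,0,0,0,0] for x in d[k:k+15].tolist()])
E
```

```text
t 6.52 clamp x,y,z [-62.2   1.3] 147.7 rot [-3.1355e+00  9.0000e-04  1.4090e+00] yaw err 0.0012 F clamp [0.2 0.3 0.1] op 0.0
[[0.0083, 0.0009, 0, 0, 0, 0], [0.0081, 0.002, 0, 0, 0, 0], [0.0078, 0.0031, 0, 0, 0, 0], [0.0072, 0.0042, 0, 0, 0, 0], [0.0066, 0.0052, 0, 0, 0, 0], [0.0058, 0.006, 0, 0, 0, 0], [0.0049, 0.0068, 0, 0, 0, 0], [0.0039, 0.0074, 0, 0, 0, 0], [0.0029, 0.0079, 0, 0, 0, 0], [0.0017, 0.0082, 0, 0, 0, 0], [0.0006, 0.0084, 0, 0, 0, 0], [-0.0006, 0.0084, 0, 0, 0, 0], [-0.0017, 0.0082, 0, 0, 0, 0], [-0.0029, 0.0079, 0, 0, 0, 0], [-0.0039, 0.0074, 0, 0, 0, 0]]
[[-0.0049, 0.0068, 0, 0, 0, 0], [-0.0058, 0.006, 0, 0, 0, 0], [-0.0066, 0.0052, 0, 0, 0, 0], [-0.0072, 0.0042, 0, 0, 0, 0], [-0.0078, 0.0031, 0, 0, 0, 0], [-0.0081, 0.002, 0, 0, 0, 0], [-0.0083, 0.0009, 0, 0, 0, 0], [-0.0084, -0.0003, 0, 0, 0, 0], [-0.0082, -0.0015, 0, 0, 0, 0], [-0.008, -0.0026, 0, 0, 0, 0], [-0.0075, -0.0037, 0, 0, 0, 0], [-0.0069, -0.0047, 0, 0, 0, 0], [-0.0062, -0.0056, 0, 0, 0, 0], [-0.0054, -0.0064, 0, 0, 0, 0], [-0.0044, -0.0071, 0, 0, 0, 0]]
[[-0.0034, -0.0076, 0, 0, 0, 0], [-0.0023, -0.008, 0, 0, 0, 0], [-0.0012, -0.0083, 0, 0, 0, 0], [0.0, -0.0084, 0, 0, 0, 0], [0.0012, -0.0083, 0, 0, 0, 0], [0.0023, -0.008, 0, 0, 0, 0], [0.0034, -0.0076, 0, 0, 0, 0], [0.0044, -0.0071, 0, 0, 0, 0], [0.0054, -0.0064, 0, 0, 0, 0], [0.0062, -0.0056, 0, 0, 0, 0], [0.0069, -0.0047, 0, 0, 0, 0], [0.0075, -0.0037, 0, 0, 0, 0], [0.008, -0.0026, 0, 0, 0, 0], [0.0082, -0.0015, 0, 0, 0, 0], [0.0084, -0.0003, 0, 0, 0, 0]]
[[0.0083, 0.0009, 0, 0, 0, 0], [0.0081, 0.002, 0, 0, 0, 0], [0.0078, 0.0031, 0, 0, 0, 0], [0.0072, 0.0042, 0, 0, 0, 0], [0.0066, 0.0052, 0, 0, 0, 0], [0.0058, 0.006, 0, 0, 0, 0], [0.0049, 0.0068, 0, 0, 0, 0], [0.0039, 0.0074, 0, 0, 0, 0], [0.0029, 0.0079, 0, 0, 0, 0], [0.0017, 0.0082, 0, 0, 0, 0]]
```

View pics/s5.png

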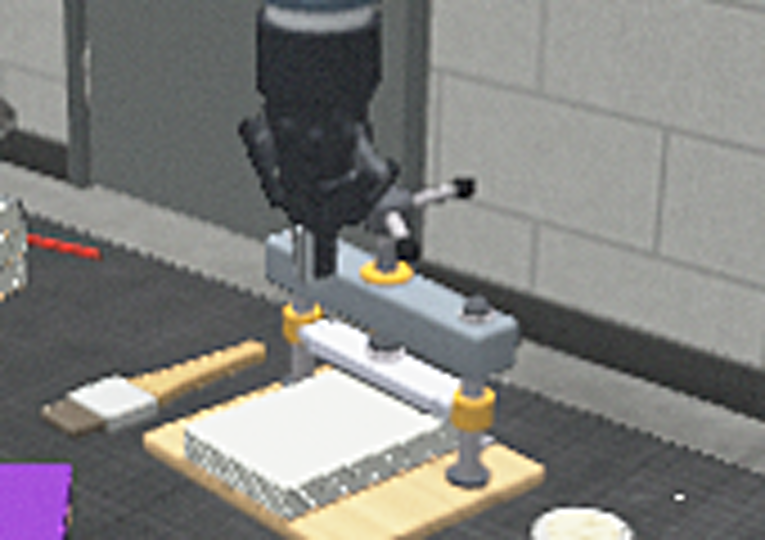

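View pics/w5.png

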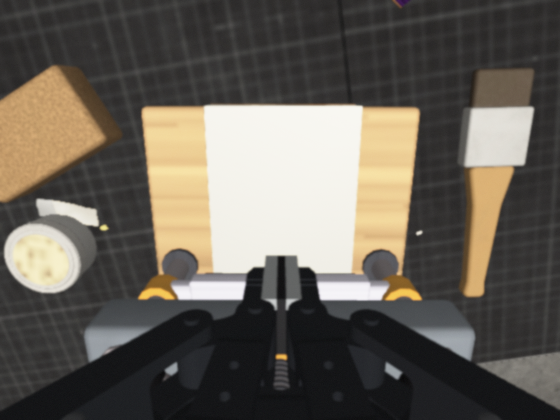

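>>> arm_command --pt "0.001 0.002 -0.018 0 0 0" --pt "0 0 0 0 0 0" --pt "0.0083 0.0009 0 0 0 0" --pt "0.0081 0.002 0 0 0 0" --pt "0.0078 0.0031 0 0 0 0" --pt "0.0072 0.0042 0 0 0 0" --pt "0.0066 0.0052 0 0 0 0" --pt "0.0058 0.006 0.0003 0 0 0" --pt "0.0049 0.0068 0.0003 0 0 0" --pt "0.0039 0.0074 0.0003 0 0 0" --pt "0.0029 0.0079 0.0003 0 0 0"

```text
clock: 7.53
eef_pos: [585.3, 37.5, 166.6]
tcp_rot: [-3.14, 0.0, 1.409]
contact_force: [-2.9, -2.2, -0.5]
opening: -0.003
```

```bash
python3 st.py
python3 - <<'E'
from rig import r; import cv2
i=r.grab_frame("scene")["image"][150:270,250:420]
cv2.imwrite("pics/s6.png",cv2.resize(i,None,fx=4.5,fy=4.5,interpolation=cv2.INTER_CUBIC))
E
```

```text
t 7.53 clamp x,y,z [-14.6  58.6] 166.6 rot [-3.1403e+00  2.0000e-04  1.4092e+00] yaw err 0.0014 F clamp [-2.5 -2.6 -0.5] op -0.0
```

View pics/s6.png

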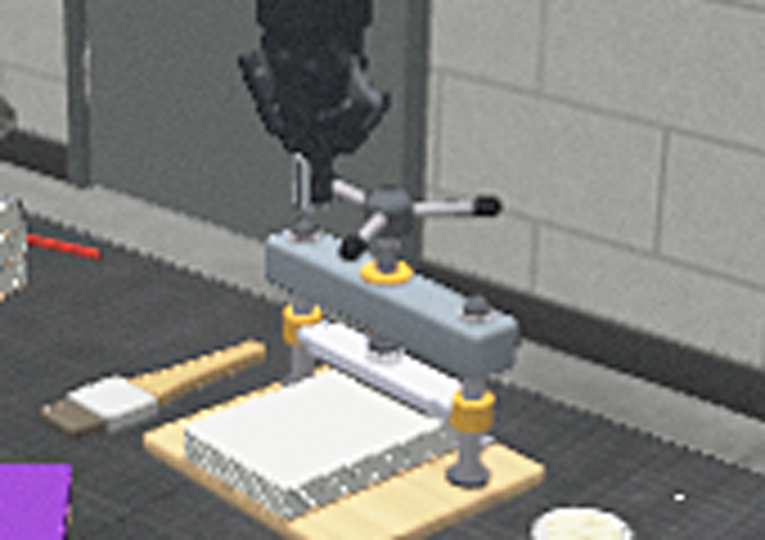

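It turns well, so I continue round.

>>> arm_command --pt "0.0017 0.0082 0.0003 0 0 0" --pt "0.0006 0.0084 0.0003 0 0 0" --pt "-0.0006 0.0084 0.0003 0 0 0" --pt "-0.0017 0.0082 0.0003 0 0 0" --pt "-0.0029 0.0079 0.0003 0 0 0" --pt "-0.0039 0.0074 0.0003 0 0 0" --pt "-0.0049 0.0068 0.0003 0 0 0" --pt "-0.0058 0.006 0.0003 0 0 0" --pt "-0.0066 0.0052 0.0003 0 0 0" --pt "-0.0072 0.0042 0.0003 0 0 0" --pt "-0.0078 0.0031 0.0003 0 0 0"

```text
clock: 8.5
eef_pos: [652.4, -14.0, 164.0]
tcp_rot: [3.14, -0.001, 1.409]
contact_force: [-1.4, 3.0, 0.2]
opening: 0.001
```

```bash
python3 st.py
```

```text
t 8.5 clamp x,y,z [59.9 18.7] 164.0 rot [ 3.1405e+00 -5.0000e-04  1.4089e+00] yaw err 0.0011 F clamp [-1.9  2.8  0.2] op 0.0
```

>>> arm_command --pt "-0.0081 0.001 0.0003 0 0 0" --pt "-0.0083 0 0.0003 0 0 0" --pt "-0.0084 -0.001 0.0003 0 0 0" --pt "-0.0082 -0.0015 0.0003 0 0 0" --pt "-0.008 -0.0026 0.0003 0 0 0" --pt "-0.0075 -0.0037 0.0003 0 0 0" --pt "-0.0069 -0.0047 0.0003 0 0 0" --pt "-0.0062 -0.0056 0.0003 0 0 0" --pt "-0.0054 -0.0064 0.0003 0 0 0" --pt "-0.0044 -0.0071 0.0003 0 0 0" --pt "-0.0034 -0.0076 0.0003 0 0 0" --pt "-0.0023 -0.008 0.0003 0 0 0"

```text
clock: 9.5
eef_pos: [591.8, -82.2, 160.3]
tcp_rot: [3.141, 0.0, 1.409]
contact_force: [2.5, 0.3, -0.9]
opening: 0.003
```

```bash
python3 st.py
python3 - <<'E'
from rig import r; import cv2
i=r.grab_frame("scene")["image"][150:270,250:420]
cv2.imwrite("pics/s7.png",cv2.resize(i,None,fx=4.5,fy=4.5,interpolation=cv2.INTER_CUBIC))
E
```

```text
t 9.5 clamp x,y,z [ 11.2 -58.5] 160.3 rot [3.1409e+00 2.0000e-04 1.4089e+00] yaw err 0.0011 F clamp [ 2.4  0.7 -0.9] op 0.0
```

View pics/s7.png

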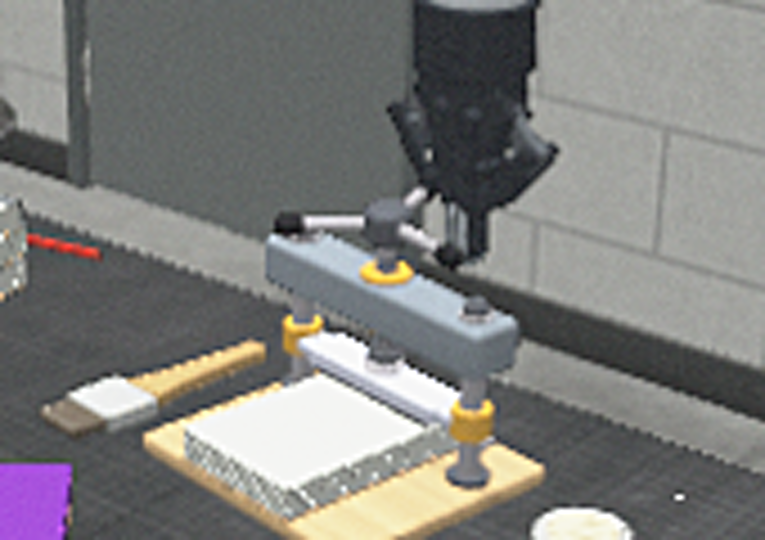

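>>> arm_command --pt "-0.0012 -0.0083 0.0003 0 0 0" --pt "0 -0.0084 0.0003 0 0 0" --pt "0.0012 -0.0083 0.0003 0 0 0" --pt "0.0023 -0.008 0.0003 0 0 0" --pt "0.0034 -0.0076 0.0003 0 0 0" --pt "0.0044 -0.0071 0.0003 0 0 0" --pt "0.0054 -0.0064 0.0003 0 0 0" --pt "0.0062 -0.0056 0.0003 0 0 0" --pt "0.0069 -0.0047 0.0003 0 0 0" --pt "0.0075 -0.0037 0.0003 0 0 0"

```text
clock: 10.38
eef_pos: [530.1, -34.6, 157.0]
tcp_rot: [-3.14, 0.001, 1.409]
contact_force: [1.1, -2.7, 0.9]
opening: 0.001
```

```bash
python3 st.py
python3 - <<'E'
from rig import r; import cv2
i=r.grab_frame("scene")["image"][150:270,250:420]
cv2.imwrite("pics/s8.png",cv2.resize(i,None,fx=4.5,fy=4.5,interpolation=cv2.INTER_CUBIC))
E
```

```text
t 10.38 clamp x,y,z [-57.5 -21.5] 157.0 rot [-3.1404e+00  6.0000e-04  1.4092e+00] yaw err 0.0014 F clamp [ 1.6 -2.4  0.9] op 0.0
```

View pics/s8.png

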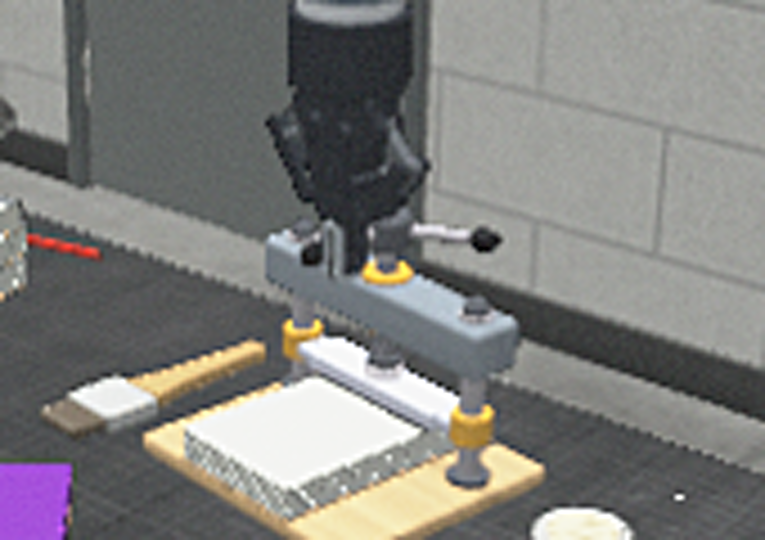

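>>> arm_command --pt "0.008 -0.0026 0.0003 0 0 0" --pt "0.0082 -0.0015 0.0003 0 0 0" --pt "0.0084 -0.0003 0.0003 0 0 0" --pt "0.0083 0.0009 0.0003 0 0 0"

```text
clock: 10.77
eef_pos: [532.9, -1.5, 155.9]
tcp_rot: [-3.141, 0.0, 1.409]
contact_force: [1.4, -4.1, 0.2]
opening: -0.003
```

>>> arm_command --pt "0.0041 0.001 0.0002 0 0 0" --pt "0.004 0.001 0.0002 0 0 0" --pt "0.0039 0.0015 0.0002 0 0 0"

```text
clock: 11.02
eef_pos: [538.1, 9.5, 155.2]
tcp_rot: [-3.141, 0.0, 1.409]
contact_force: [0.2, -2.8, 0.1]
opening: 0.0
```

```bash
python3 st.py
```

```text
t 11.02 clamp x,y,z [-56.7  23.4] 155.2 rot [-3.1405e+00  3.0000e-04  1.4093e+00] yaw err 0.0015 F clamp [ 0.6 -2.7  0.1] op 0.0
```

>>> arm_command --pt "0.0039 0.0017 0.0002 0 0 0" --pt "0.0037 0.002 0.0002 0 0 0" --pt "0.0036 0.0022 0.0002 0 0 0"

```text
clock: 11.27
eef_pos: [545.8, 19.3, 154.6]
tcp_rot: [-3.141, 0.0, 1.409]
contact_force: [-1.7, -3.3, 0.5]
opening: -0.0
```

>>> arm_command --pt "0.0034 0.0025 0.0002 0 0 0" --pt "0.0032 0.0027 0.0002 0 0 0" --pt "0 0 0 0 0 0"

```text
clock: 11.52
eef_pos: [552.4, 25.3, 154.2]
tcp_rot: [-3.141, -0.0, 1.409]
contact_force: [-2.2, -2.7, -1.0]
opening: 0.005
```

```bash
python3 st.py
python3 - <<'E'
from rig import r; import cv2
i=r.grab_frame("scene")["image"][150:270,250:420]
cv2.imwrite("pics/s9.png",cv2.resize(i,None,fx=4.5,fy=4.5,interpolation=cv2.INTER_CUBIC))
E
```

```text
t 11.52 clamp x,y,z [-45.1  41.3] 154.2 rot [-3.1412e+00 -1.0000e-04  1.4092e+00] yaw err 0.0014 F clamp [-1.7 -3.1 -1. ] op 0.01
```

View pics/s9.png

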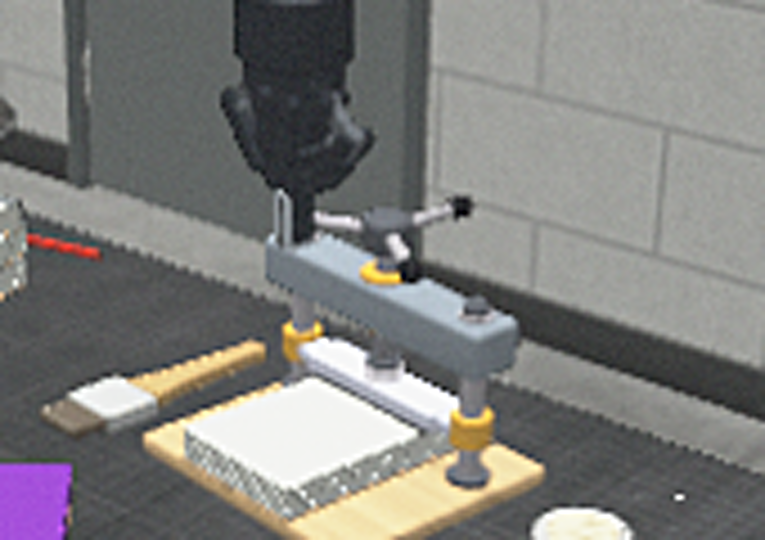

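>>> arm_command --pt "0.003 0.003 0.0002 0 0 0" --pt "0.0028 0.0032 0.0002 0 0 0" --pt "0 0 0 0 0 0"

```text
clock: 11.82
eef_pos: [559.3, 29.7, 153.8]
tcp_rot: [-3.141, 0.0, 1.409]
contact_force: [-2.6, -3.5, -1.0]
opening: -0.005
```

>>> arm_command --pt "0.0026 0.0033 0.0002 0 0 0" --pt "0.0023 0.0035 0.0002 0 0 0" --pt "0 0 0 0 0 0"

```text
clock: 12.07
eef_pos: [566.4, 33.4, 153.2]
tcp_rot: [-3.14, 0.0, 1.409]
contact_force: [-3.0, -3.8, -0.5]
opening: -0.004
```

```bash
python3 st.py
```

```text
t 12.07 clamp x,y,z [-32.7  51.6] 153.2 rot [-3.1403e+00  1.0000e-04  1.4089e+00] yaw err 0.0011 F clamp [-2.4 -4.2 -0.5] op -0.0
```

>>> arm_command --pt "0.0021 0.0037 0.0002 0 0 0" --pt "0.0018 0.0038 0.0002 0 0 0" --pt "0 0 0 0 0 0"

```text
clock: 12.32
eef_pos: [574.1, 36.0, 152.8]
tcp_rot: [-3.14, 0.0, 1.409]
contact_force: [-5.4, -2.1, -0.2]
opening: -0.002
```

>>> arm_command --pt "0.0015 0.0038 0.0002 0 0 0" --pt "0.0012 0.0039 0.0002 0 0 0" --pt "0 0 0 0 0 0" --pt "0 0 0 0 0 0" --pt "0 0 0 0 0 0"

```text
clock: 12.73
eef_pos: [582.0, 37.5, 152.4]
tcp_rot: [-3.14, -0.0, 1.409]
contact_force: [-4.9, -2.7, -2.6]
opening: 0.002
```

```bash
python3 st.py
python3 - <<'E'
from rig import r; import cv2
i=r.grab_frame("scene")["image"][150:270,250:420]
cv2.imwrite("pics/s10.png",cv2.resize(i,None,fx=4.5,fy=4.5,interpolation=cv2.INTER_CUBIC))
E
```

```text
t 12.73 clamp x,y,z [-18.   58.1] 152.4 rot [-3.1401 -0.      1.4089] yaw err 0.0011 F clamp [-4.4 -3.4 -2.6] op 0.0
```

View pics/s10.png

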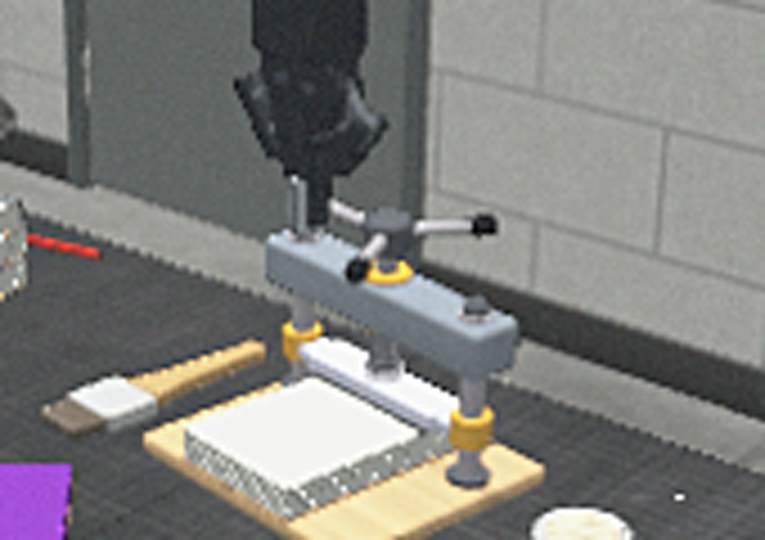

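>>> arm_command --pt "-0.001 -0.004 0 0 0 0" --pt "-0.003 -0.012 0 0 0 0" --pt "0 -0.003 -0.02 0 0 0" --pt "0 0 -0.04 0 0 0" --pt "0 0 -0.04 0 0 0" --pt "0 -0.03 -0.02 0 0 0" --pt "0 -0.04 0 0 0 0" --pt "0 -0.04 0 0 0 0" --pt "0 -0.04 0 0 0 0" --pt "0 -0.04 0 0 0 0" --pt "0 0 0 0 0 0" --pt "0 0 0 0 0 0"

```text
clock: 13.78
eef_pos: [375.3, 67.7, 273.8]
tcp_rot: [3.138, -0.002, 1.41]
contact_force: [0.3, 0.2, 0.6]
opening: 0.001
```

```bash
python3 st.py
python3 - <<'E'
from h import *; from rig import r; import cv2
f=r.grab_frame("scene"); q=[590.238,-22.74,-.163]
for z in (160,165,170,180): print(z,((proj(f,T(q,(0,0,z+13)))[0]-[250,180])*5).round())
i=f["image"]
cv2.imwrite("pics/s11.png",cv2.resize(i[180:300,250:400],None,fx=5,fy=5,interpolation=cv2.INTER_CUBIC))
t=r.grab_frame("top")["image"]; cv2.imwrite("pics/t11.png",t)
w=r.grab_frame("wrist")["image"]; cv2.imwrite("pics/w11.png",w)
E
```

```text
t 13.78 clamp x,y,z [-226.8   54.4] 273.8 rot [ 3.1376e+00 -1.9000e-03  1.4102e+00] yaw err 0.0024 F clamp [0.3 0.3 0.6] op 0.0
160 [430.  96.]
165 [430.  88.]
170 [430.  80.]
180 [430.  64.]
```

View pics/s11.png

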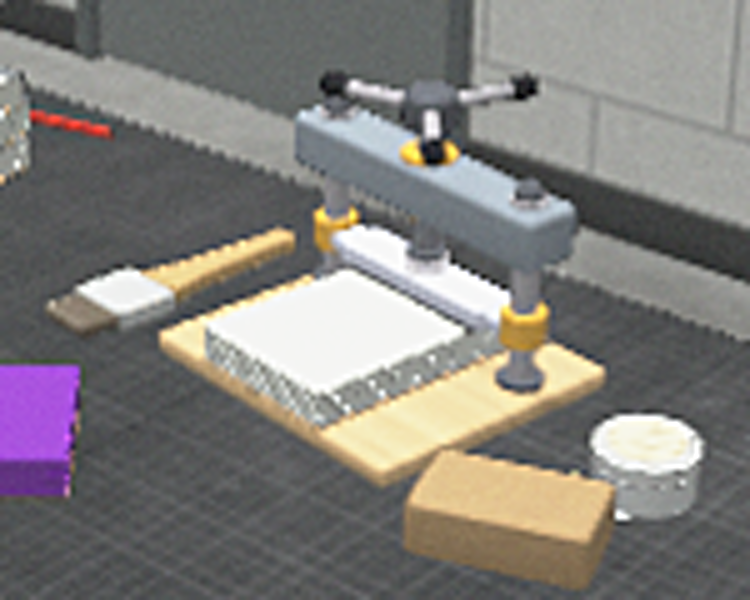

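View pics/w11.png

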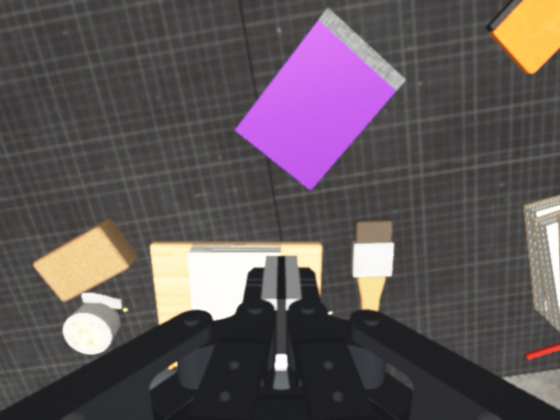

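Run:
```python
from h import *; from rig import r
f=r.grab_frame("scene"); q=np.array([590.238,-22.74,-.163])
sc=lambda u,v:np.array([250+(u+.5)/5-.5,180+(v+.5)/5-.5])
obs=[sc(333,82),sc(525,86),sc(432,150)]
def fh(a):
    return np.concatenate([proj(f,T(q,(66*np.cos(a[0]+d),66*np.sin(a[0]+d),a[1]*100)))[0]-o for d,o in zip((0,-2*np.pi/3,2*np.pi/3),obs)])
s=least_squares(fh,[1.5,1.65]); print(np.degrees(s.x[0]),s.x[1]*100,fh(s.x).round(1), "turned rad",2*np.pi+np.radians(117.6)-s.x[0])
D=[((-75,52.5,43),sc(205,332)),((-75,-52.5,43),sc(322,398)),((-75,-52.5,18),sc(322,428))]
s=least_squares(lambda p:np.concatenate([proj(f,T(p,a))[0]-o for a,o in D]),[517,-12,-.16],x_scale=[10,10,.1]);p=s.x
print(p,s.fun.round(1),"head",inv(q,T(p,(75,0,0))),np.degrees(p[2]-q[2]))
print((proj(f,T(q,[(-128,52.5,43),(-128,-52.5,43)]))-[250,180])*5)
```

```text
107.82880842310755 168.74011783966384 [ 0.2  0.   0.5 -0.2  0.3  0.2] turned rad 6.453724772039497
[ 5.40963302e+02 -1.01829946e+01 -1.37308041e-01] [-0.3 -0.8  0.2 -0.5  0.1  1.2] head [[24.31595224  6.32098901]] 1.4720408392736257
[[202.52011291 327.86993654]
 [318.81231632 397.24864554]]
```

View pics/t11.png

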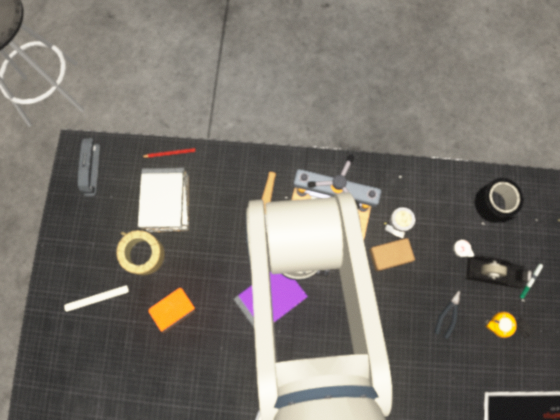

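Run:
```python
from h import *; from rig import r
f=r.grab_frame("scene"); q=np.array([590.238,-22.74,-.163])
def run(name,off,sc,pts,ds,a0):
    obs=[np.array(off)+(np.array(p)+.5)/sc-.5 for p in pts]
    fh=lambda a:np.concatenate([proj(f,T(q,(66*np.cos(a[0]+d),66*np.sin(a[0]+d),a[1]*100)))[0]-o for d,o in zip(ds,obs)])
    s=least_squares(fh,[a0,1.65]); print(name,np.degrees(s.x[0]).round(1),(s.x[1]*100).round(1),fh(s.x).round(1))
k=2*np.pi/3
run("s10",(250,150),4.5,[(484,225),(357,270)],[-k,k],1.5)
run("s9",(250,150),4.5,[(460,206),(408,270)],[-k,k],2)
run("s0",(250,180),5,[(325,68),(517,57),(453,123)],[0,-k,k],2)
run("s11",(250,180),5,[(333,82),(525,86),(432,150)],[0,-k,k],2)
```

```text
s10 90.4 167.2 [ 0.7 -0.1  0.1  0.1]
s9 118.5 168.7 [ 0.6 -0.1  0.4  0.1]
s0 117.4 183.4 [ 0.1 -0.5 -0.  -0.2  0.2  0.7]
s11 107.8 168.7 [ 0.2  0.   0.5 -0.2  0.3  0.2]
```

The handle went back about 17° when released. I'll check whether it is still creeping.

>>> arm_command --pt "0 0 0 0 0 0" --pt "0 0 0 0 0 0" --pt "0 0 0 0 0 0" --pt "0 0 0 0 0 0" --pt "0 0 0 0 0 0" --pt "0 0 0 0 0 0" --pt "0 0 0 0 0 0" --pt "0 0 0 0 0 0" --pt "0 0 0 0 0 0" --pt "0 0 0 0 0 0" --pt "0 0 0 0 0 0" --pt "0 0 0 0 0 0" --pt "0 0 0 0 0 0" --pt "0 0 0 0 0 0" --pt "0 0 0 0 0 0" --pt "0 0 0 0 0 0" --pt "0 0 0 0 0 0" --pt "0 0 0 0 0 0"

```text
clock: 15.53
eef_pos: [375.8, 67.1, 272.8]
tcp_rot: [3.142, 0.0, 1.409]
contact_force: [-0.8, 0.6, -0.4]
opening: 0.001
```

Run:
```python
from rig import r; import cv2,numpy as np
f=r.grab_frame("scene")["image"][180:300,250:400]
b=cv2.resize(f,None,fx=5,fy=5,interpolation=cv2.INTER_CUBIC); a=cv2.imread("pics/s11.png")
cv2.imwrite("pics/s12.png",np.hstack([a[40:200,280:600],b[40:200,280:600]]))
c=cv2.absdiff(a,b)[40:200,280:600]; print(c.mean(),c.max())
```

```text
2.1906770833333336 17
```

View pics/s12.png

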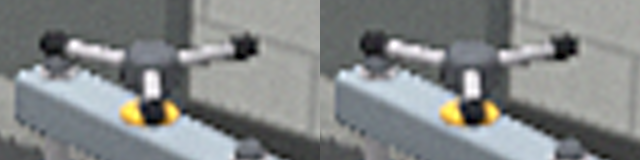

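The handle is at rest. The w5 view shows the pad's front edge (207,105)–(360,105) parallel to the bed edge (145,107)–(418,107). Handing in.

Run:
```python
from rig import r
print(r.sign_off()); print(r.sense()["clock"])
```

```text
the job is handed in; nothing more can be done
None
the job is handed in; nothing more can be done
```

I pushed the notepad in against the back fence, tightened the clamp by pushing a spoke round clockwise, let go and handed the job in at about 15.6 s.

- **Pad:** I pushed with two slightly open fingertips, not one, so the pad would square itself. At clamp x = -139 mm, where a flush pad should stop it, the arm stood still while the force rose to about 10 N. A wrist picture taken after the push showed the pad's front edge parallel to the bed edge.
- **Clamp:** I pushed one spoke round in one continuous turn to about 6.75 rad, and the force at the fingertip rose from about 3 to 5.6 N. On release the handle sprang back about 17°, to about 6.45 rad, assuming it started at 0. It then stood still for 1.7 s. This is above the 6.3 rad at which the bar bears firmly, but I could not measure the bar's force directly.
- **Checks that disagreed:** A rough pose fit from the last scene picture put the pad head at x = 24 mm, though the fence face is at 22. It also put the pad 1.5° askew. Both are about the size of the picking error, under one pixel, and less direct than the stop at the fence and the edge comparison.
- **Surroundings:** By eye, the brush, cork block, tin and finished pads were where they started, and the arm ended clear of everything.

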